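# Tip a deep-sunk spoon out of its tilting holder

## Task

Tip the pink tube holder over by its crank handle so that the spoon sunk inside slides out into the white catch tray in front of it, and leave the pink tube standing upright again with the spoon lying in the tray. Leave the blue holder alone.

Things in the scene. Friction and masses are not known exactly. Their poses are not given: they have to be found in the camera images.
- pink_stand: Fixed stand of the pink holder. Origin: counter level, under the pivot; x to its catch tray (away from robot, yaw within 0.25), y along the pivot shaft to the crank, z up. Shaft 200 mm high, between cheeks (|y| < 38 mm). White tray: x 40 to 280, y -60 to 60 mm, 35 high. Square pink tube, 48 mm wide (40 inside), 60 to 260 mm high when upright. An identical stand with a blue tube is beside it.
- pink_tube (a joint): Tube tilt q: 0 upright (stop), 1.57 level, 2.44 mouth down over the tray (stop). Black 14 mm grip bar, parallel to y, y 60 to 138 mm (free from y 70; hold at 100), turns with the tube; its centre in the stand's frame: x = 75 sin(q - 1.222), z = 200 + 75 cos(q - 1.222) mm. Takes under 4 N; let go, it swings back upright. Spoon slides out if held a second at q 2.35 or more.
- pink_spoon_mid (a point): Middle of the loose spoon standing bowl down in the pink tube, 62 mm from the bowl's end: steel, 125 mm long, round bowl 30 mm wide and 6 mm thick, pink handle end 8 mm thick, 40 g; z axis from bowl to handle. Its handle end lies 70 mm below the tube's mouth, too deep to grip.
- blue_tube (a joint): Tilt of the blue tube of the second, otherwise identical holder (it has its own spoon with a blue handle end); same meaning as pink_tube. It is to stay upright, at 0.

How it is judged (in metres and radians):
On the way:
1. the pink tube is tilted past level (value of joint pink_tube above 1.6 rad), for 0.1 s.
At the end, for the whole second after the job is handed in: The pink spoon lies at rest in the catch tray of the pink stand (its middle within the tray's outline and less than 50 mm above the counter), the pink tube is upright within 0.2 rad and the blue tube too (x of pink_spoon_mid in the frame of pink_stand between 0.04 and 0.28 m and y of pink_spoon_mid in the frame of pink_stand between -0.06 and 0.06 m and height (world z) of pink_spoon_mid below 0.05 m and value of joint each of pink_tube, blue_tube below 0.2 rad and linear speed of pink_spoon below 0.05 m/s); the robot touches nothing.
It fails at once if the blue tube is tilted by more than 0.3 rad (value of joint blue_tube above 0.3 rad).
It also fails if it takes over 51 s, if anything falls off the work surface, if the arm or the gripper's body presses on something with over 40 N, if the wrist force passes 120 N, or if a joint passes its speed limit or range.

## Robot

A 6-joint arm with a two-finger parallel gripper is mounted at the origin on the work surface. World frame = base frame: x ahead of the robot, y to its left, z up, the work surface at z = 0. Lengths are in m, angles in degrees, forces in N, time in s.
With the tool pointing down it reaches from about 0.375 to 0.9 m from the base axis. Payload 3.1 kg.
Tool frame: the origin (TCP) lies on the centre line of the jaws, within the pads' length; the fingertips stand 25 mm ahead of it and the grasp point (between the pads) lies 6 mm ahead of it; z points along the fingers, y is the line along which they close (so a half turn about z gives the same grasp; the last joint's range is limited). The gripper opens to 87 mm and grips with 3 to 60 N. Pads are 19 mm wide; open, the fingers measure 117 mm over their backs; the gripper's body (75 mm by 190 mm) begins 51 mm behind the grasp point.
Start: joints at [-83.91, 30.224, 82.088, -0, 67.689, -10.227], TCP at [0.176, -0.6, 0.248] pointing down, gripper open.
Joint ranges: [-176.69, 176.69], [-43.24, 126.21], [12.49, 139.97], [-82, 262], [0, 151.66], [-163.58, 163.58]. Speed limits (degrees/s): [159.86, 159.86, 180, 180, 180, 180].

## Interface

Orientations are given as a 3x3 rotation matrix whose columns are the frame's x, y, z axes.
In Python, from rig import bot, cams, models gives the robot as it stands. The module is installed in compiled form; this text tells all that it offers.
- The arm moves only by the shell command python3 -m handwheel 'ROWS' [OPENING]. ROWS is JSON, a list of rows, each a list of 6 numbers: the shift along the world's x, y, z each as a share of 1 m, from -1 to 1, then the turn, a rotation vector about the world's x, y, z each as a share of 2 rad, from -1 to 1. In form: [[dx, dy, dz, wx, wy, wz], ...]. A call has exactly 8 rows; each row is the pose to reach, as a shift and turn from the pose commanded when the call began; what a row does not reach only later rows make up. A row lasts 1/12 s, in which the tool goes at most 41.7 mm and 7.16 degrees, less where a joint would pass 70% of its speed; a pose out of reach is approached as far as the arm can. A call with a number of a shift or a turn outside -1 to 1 is refused whole. A call with a gripper value outside its range is refused whole. OPENING is the opening, from -1 (shut) to 1 (fully open), so that 0 is half open, set as the call begins (- or left out, the last holds). The fingers move at their own pace and stop on an object; the grip force is fixed at half the most. Time passes only in rows, so rows that repeat a pose let the fingers close, or fill a call up. It gives the time, the measured TCP pose, the force, the opening and the grip force at its end, in the units of the state.
- bot.read_state(): the state, without advancing time (a new reading comes with each control period).
- cams.capture(name): name is "scene" or "side" or "wrist"; returns (picture, depth): 420x560x3 uint8, blue, green, red; 420x560 float32, m along the optical axis (not along the pixel's ray), 0 where there is no reading.
- cams.calibration(name): a dict with "mtx" (3x3 intrinsics, pixels), "R" (3x3) and "t" (3): a world point X has camera coordinates R X + t; the wrist camera has in their place "tool_from_camera" (4x4, takes a point from camera to tool coordinates, whose origin is the TCP and whose axes are the flange's). Camera axes: x right, y down, z forward; pixel columns grow to the right and rows downward; lengths in m; the calibration is good to about 2 mm. A picture is of the moment at which its call begins: read the wrist's pose just before it. calibration takes no time and is no camera call.
- bot.hand_in(): hands the job in; it is judged then, once.
Trained networks look in the newest picture that a camera, given by its name, has taken for a name from the list of things; names that differ only in an ending like _2 or _b are one class to them, and where a whole thing is asked for, a point or a joint stands for the part that bears it (a point fixed in the world has none). Each returns a list of dicts, best first, with "conf" (0 to 1); they miss things now and then, are a little off and sometimes report something else, mostly with a low value. They report only what shows in the picture. A call takes as long as a camera call.
- models.spot_in(query, camera): "position" ([column, row] in pixels, amid what is visible of it).
- models.tip_of(query, camera): "position" ([column, row] in pixels: a listed point, or the origin of a listed thing).
The state is a dict: "time_s": time; "joint_positions": joint angles; "qvel": joint speeds; "tau": joint torques, N m; "position": TCP position; "tcp_rot": TCP orientation; "force": force on the tool from outside, world axes, zero at the start; "moment": the same for the moment, N m; "opening": opening from 0.0 (shut) to 1.0 (fully open); "grasp_force": force on a finger pad.
Only numpy, scipy, OpenCV 4.12 (cv2) and the standard library are available. Lean on these libraries where they do the work, as an engineer would, in place of code of your own. Each camera call takes 0.05 s, during which the arm holds its last target. There are 200 camera calls.

## Working session

There is one attempt and no reset: what is moved stays moved. The work goes in short steps, Python scripts to look and compute and a shell command to move; the robot and the scene stay as the last step left them, time stands still between calls to the robot, and variables do not carry over. Pictures are saved under pics/ and viewed, at most 10 in all, crops included, and the job is handed in when it is done.

```bash
mkdir -p pics
cat > h.py <<'E'
from rig import bot,cams,models
import numpy as np,cv2
def world(cam,px,d):
    c=cams.calibration(cam);u=np.linalg.inv(c["mtx"])@np.array([px[0],px[1],1.0])*d
    return np.array(c["R"]).T@(u-np.array(c["t"]).ravel())
E
python3 - <<'E'
from h import *
ims=[]
for n in("scene","side"):
    p,d=cams.capture(n);np.save(n+"_d.npy",d);np.save(n+"_p.npy",p);cv2.imwrite(f"pics/{n}0.png",p)
    for q in("pink_stand","pink_tube","blue_tube"):
        print(n,q,models.tip_of(q,n)[:2],models.spot_in(q,n)[:2])
s=bot.read_state();print(s["time_s"],s["position"],np.round(s["tcp_rot"],3))
E
```

```text
scene pink_stand [{'position': [216.7, 197.3], 'conf': 0.88}] [{'position': [187.1, 212.7], 'conf': 0.79}]Traceback (most recent call last):
  File "<stdin>", line 6, in <module>
ValueError: it knows: pink_spoon_mid, pink_stand
```

Run:
```python
from h import *
for n in("scene","side"):
    p,d=cams.capture(n);np.save(n+"_d.npy",d);np.save(n+"_p.npy",p);cv2.imwrite(f"pics/{n}0.png",p)
    print(n,models.tip_of("pink_stand",n)[:2])
    hsv=cv2.cvtColor(p,cv2.COLOR_BGR2HSV)
    c=cams.calibration(n);print("cam pos",-np.array(c["R"]).T@np.array(c["t"]).ravel())
s=bot.read_state();print(s["time_s"],s["position"],np.round(s["tcp_rot"],3))
```

```text
scene [{'position': [215.4, 195.8], 'conf': 0.68}]
cam pos [1.00079062 0.21079572 0.9224435 ]
side [{'position': [296.3, 218.5], 'conf': 0.56}]
cam pos [0.40696412 0.49927249 0.52981812]
0.35 [ 0.17560911 -0.59965755  0.24730706] [[ 0.96   0.281 -0.   ]
 [ 0.281 -0.96   0.001]
 [ 0.    -0.    -1.   ]]
```

View pics/scene0.png

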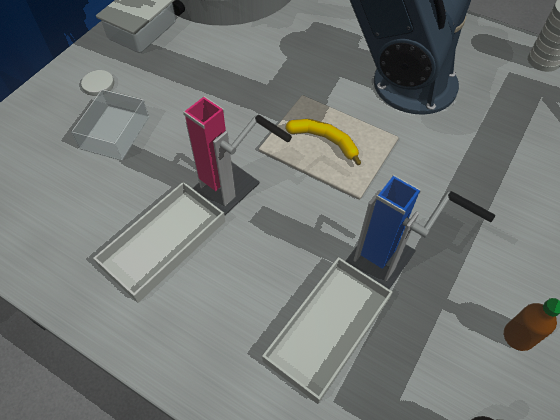

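View pics/side0.png

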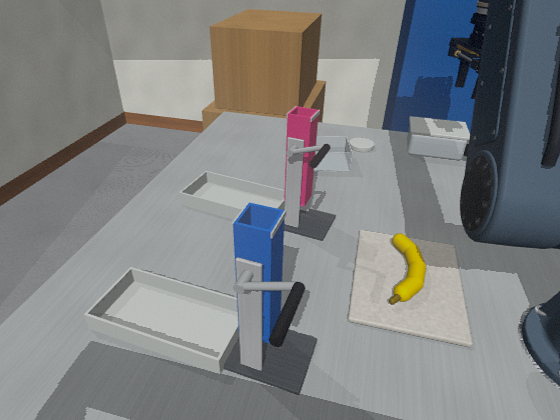

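The scene picture shows the pink tube at about (207,145), its black grip bar from (258,118) to (290,138), and the tray from (95,262) to (224,212). The blue holder is to the right, towards +y, and its bar is on the far side. Next I'll measure with depth.

Run:
```python
from h import *
def cloud(n,mask):
    d=np.load(n+"_d.npy");v,u=np.nonzero(mask&(d>0))
    return np.array([world(n,(a,b),d[b,a]) for a,b in zip(u,v)])
for n,bx,tb,bl in(("scene",(250,108,298,146),(180,90,230,195),(350,170,425,275)),("side",(305,138,335,172),(280,100,322,210),(230,195,290,340))):
    p=np.load(n+"_p.npy");h=cv2.cvtColor(p,cv2.COLOR_BGR2HSV)
    def box(b):
        m=np.zeros(p.shape[:2],bool);m[b[1]:b[3],b[0]:b[2]]=1;return m
    P=cloud(n,box(bx)&(p.max(2)<60));P=P[P[:,2]>.15]
    m=np.median(P,0);P=P[np.linalg.norm(P-m,axis=1)<.06];m=P.mean(0)
    ax=np.linalg.svd(P-m)[2][0];ax*=np.sign(ax[1]);t=(P-m)@ax
    print(n,"bar n",len(P),"mean",m.round(4),"axis",ax.round(3),"yaw",np.arctan2(-ax[0],ax[1]).round(3),"ends",(m+ax*t.min()).round(3),(m+ax*t.max()).round(3))
    for nm,b,lo,hi in(("pink",tb,160,179),("blue",bl,105,130)):
        T=cloud(n,box(b)&(h[...,0]>=lo)&(h[...,0]<=hi)&(h[...,1]>120))
        print(nm,len(T),np.percentile(T,[2,50,98],axis=0).round(3).tolist())
        R=T[T[:,2]>np.percentile(T[:,2],98)-.006];print(" rim",len(R),((R.min(0)+R.max(0))/2).round(3),cv2.minAreaRect((R[:,:2]*1000).astype(np.float32)))
    # tray: bright top rim points
    c=cams.calibration(n);o=models.tip_of("pink_stand",n)
    r=[world(n,o[0]["position"],k) for k in(1,2)] if o else None
    if r:print("origin",(r[0]+(r[1]-r[0])*(0-r[0][2])/(r[1][2]-r[0][2])).round(3))
```

```text
scene bar n 303 mean [ 0.4838 -0.1172  0.2294] axis [ 0.148  0.989 -0.011] yaw -0.149 ends [ 0.478 -0.158  0.23 ] [ 0.489 -0.082  0.229]
pink 2158 [[0.512, -0.254, 0.068], [0.555, -0.223, 0.214], [0.562, -0.203, 0.26]]
 rim 259 [ 0.534 -0.228  0.258] ((534.3916015625, -228.74961853027344), (49.727439880371094, 48.0240364074707), 80.02423095703125)Traceback (most recent call last):
  File "<stdin>", line 14, in <module>
  File "<stdin>", line 4, in cloud
  File "h.py", line 4, in world
    c=cams.calibration(cam);u=np.linalg.inv(c["mtx"])@np.array([px[0],px[1],1.0])*d
ValueError: time passes only in moves, steps and waits
```

```bash
python3 -m handwheel '[[0,0,0.04,0,0,0],[0.02,0.03,0.07,0,0,0.05],[0.04,0.06,0.1,0,0,0.11],[0.06,0.1,0.1,0,0,0.16],[0.08,0.13,0.1,0,0,0.21],[0.1,0.16,0.1,0,0,0.26],[0.12,0.19,0.1,0,0,0.32],[0.14,0.22,0.1,0,0,0.36]]' 0
python3 -m handwheel '[[0.02,0.03,0,0,0,0.04],[0.04,0.06,0,0,0,0.09],[0.06,0.1,0,0,0,0.14],[0.08,0.13,0,0,0,0.2],[0.1,0.16,0,0,0,0.2],[0.12,0.19,0,0,0,0.203],[0.14,0.22,0,0,0,0.203],[0.165,0.26,0,0,0,0.203]]'
python3 - <<'E'
from h import *
c=cams.calibration("scene");K=np.linalg.inv(c["mtx"]);R=np.array(c["R"]);t=np.array(c["t"]).ravel()
p,d=np.load("scene_p.npy"),np.load("scene_d.npy");h=cv2.cvtColor(p,cv2.COLOR_BGR2HSV)
v,u=np.nonzero((h[...,0]>105)&(h[...,0]<130)&(h[...,1]>120)&(d>0));k=(u>350)&(u<425)&(v>170)&(v<275);u,v=u[k],v[k]
X=((K@np.array([u,v,np.ones(len(u))])*d[v,u]).T-t)@R
print("blue",np.percentile(X,[2,50,98],axis=0).round(3))
s=bot.read_state();print(s["time_s"],s["joint_positions"],s["position"],np.round(s["tcp_rot"],3),s["opening"])
E
```

```text
time_s: 1.02
position: [0.3163, -0.3778, 0.3479]
tcp_rot: [[0.532, 0.847, 0.0], [0.847, -0.532, -0.001], [-0.0, 0.001, -1.0]]
force: [-0.1, 1.4, 1.3]
opening: 0.525
grasp_force: 0.0
time_s: 1.68
position: [0.4784, -0.1233, 0.3478]
tcp_rot: [[0.16, 0.987, 0.001], [0.987, -0.16, -0.001], [-0.001, 0.001, -1.0]]
force: [0.7, -0.1, -0.1]
opening: 0.499
grasp_force: 0.0
blue [[0.494 0.11  0.066]
 [0.539 0.135 0.203]
 [0.543 0.159 0.26 ]]
1.6833 [-2.74229716e+01  1.33943729e+01  9.26470569e+01 -3.51245298e-02
  7.39019195e+01 -1.82012008e+01] [ 0.47835766 -0.12333454  0.34784721] [[ 0.16   0.987  0.001]
 [ 0.987 -0.16  -0.001]
 [-0.001  0.001 -1.   ]] 0.4994041136262961
```

```bash
python3 -m handwheel '[[0,0,-0.02,0,0,0],[0,0,-0.04,0,0,0],[0,0,-0.05,0,0,0],[0,0,-0.05,0,0,0],[0,0,-0.05,0,0,0],[0,0,-0.05,0,0,0],[0,0,-0.05,0,0,0],[0,0,-0.05,0,0,0]]'
python3 - <<'E'
from h import *
s=bot.read_state();p,d=cams.capture("wrist");cv2.imwrite("pics/w1.png",p)
c=cams.calibration("wrist");T=np.array(c["tool_from_camera"]);K=np.linalg.inv(c["mtx"])
v,u=np.nonzero((d>0)&(p.max(2)<60))
X=(K@np.array([u,v,np.ones(len(u))])*d[v,u]);X=(T[:3,:3]@X).T+T[:3,3];W=X@np.array(s["tcp_rot"]).T+s["position"]
k=(W[:,2]>.2)&(W[:,2]<.245)&(np.linalg.norm(W[:,:2]-[.4805,-.119],axis=1)<.06);W=W[k];m=W.mean(0)
ax=np.linalg.svd(W-m,full_matrices=False)[2][0];ax*=np.sign(ax[1]);t=(W-m)@ax
print(len(W),m,ax,m+ax*t.min(),m+ax*t.max(),W[:,2].max(),s["position"])
E
```

```text
time_s: 2.35
position: [0.4781, -0.125, 0.2985]
tcp_rot: [[0.16, 0.987, 0.002], [0.987, -0.16, -0.001], [-0.001, 0.002, -1.0]]
force: [0.9, 0.8, 0.1]
opening: 0.498
grasp_force: 0.0
2537 [ 0.48060909 -0.11691445  0.23132172] [ 0.15376914  0.98809164 -0.00547344] [ 0.47434309 -0.15717857  0.23154476] [ 0.48609401 -0.08166935  0.23112649] 0.23493330565166595 [ 0.47814048 -0.12500429  0.29852594]
```

View pics/w1.png

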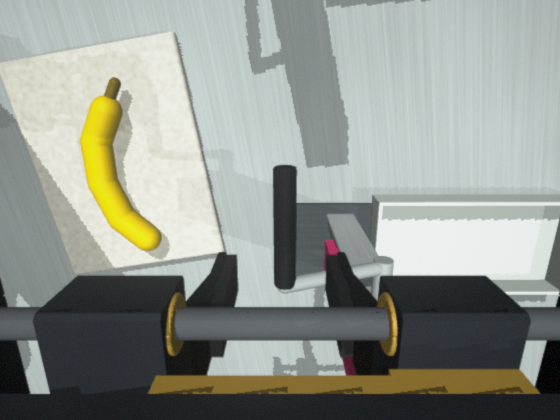

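The bar shows between the fingers, from (285,165) to (285,288). The wrist measurement agrees with the scene estimate to within 3 mm, so I'm going down to it and then closing.

```bash
python3 -m handwheel '[[0.003,0.008,0,0,0,0],[0.003,0.008,-0.02,0,0,0],[0.003,0.008,-0.04,0,0,0],[0.003,0.008,-0.055,0,0,0],[0.003,0.008,-0.066,0,0,0],[0.003,0.008,-0.066,0,0,0],[0.003,0.008,-0.066,0,0,0],[0.003,0.008,-0.066,0,0,0]]'
python3 -m handwheel '[[0,0,0,0,0,0],[0,0,0,0,0,0],[0,0,0,0,0,0],[0,0,0,0,0,0],[0,0,0,0,0,0],[0,0,0,0,0,0],[0,0,0,0,0,0],[0,0,0,0,0,0]]' -1
python3 - <<'E'
import numpy as np
q=np.arange(0,2.5,.1);q[-1]=2.40;a=q-1.222
for Q,s,z in zip(q,75*(np.sin(a)-np.sin(-1.222)),75*(np.cos(a)-np.cos(1.222))):
    print(round(Q,2),"dx %.4f dy %.4f dz %.4f"%(s*.988/1e3,-s*.155/1e3,z/1e3))
E
```

```text
time_s: 3.07
position: [0.4814, -0.1165, 0.2323]
tcp_rot: [[0.159, 0.987, 0.001], [0.987, -0.159, -0.001], [-0.0, 0.001, -1.0]]
force: [0.1, -0.2, 0.6]
opening: 0.504
grasp_force: 0.0
time_s: 3.73
position: [0.4815, -0.1167, 0.2318]
tcp_rot: [[0.16, 0.987, 0.002], [0.987, -0.16, -0.0], [-0.0, 0.002, -1.0]]
force: [2.5, 0.9, -0.3]
opening: 0.152
grasp_force: 30.0
0.0 dx 0.0000 dy -0.0000 dz 0.0000
0.1 dx 0.0029 dy -0.0005 dz 0.0069
0.2 dx 0.0064 dy -0.0010 dz 0.0135
0.3 dx 0.0106 dy -0.0017 dz 0.0197
0.4 dx 0.0154 dy -0.0024 dz 0.0254
0.5 dx 0.0207 dy -0.0032 dz 0.0307
0.6 dx 0.0265 dy -0.0042 dz 0.0353
0.7 dx 0.0327 dy -0.0051 dz 0.0394
0.8 dx 0.0393 dy -0.0062 dz 0.0428
0.9 dx 0.0462 dy -0.0072 dz 0.0455
1.0 dx 0.0533 dy -0.0084 dz 0.0475
1.1 dx 0.0606 dy -0.0095 dz 0.0488
1.2 dx 0.0680 dy -0.0107 dz 0.0493
1.3 dx 0.0754 dy -0.0118 dz 0.0491
1.4 dx 0.0828 dy -0.0130 dz 0.0482
1.5 dx 0.0900 dy -0.0141 dz 0.0465
1.6 dx 0.0970 dy -0.0152 dz 0.0441
1.7 dx 0.1037 dy -0.0163 dz 0.0410
1.8 dx 0.1101 dy -0.0173 dz 0.0372
1.9 dx 0.1161 dy -0.0182 dz 0.0328
2.0 dx 0.1216 dy -0.0191 dz 0.0278
2.1 dx 0.1267 dy -0.0199 dz 0.0223
2.2 dx 0.1311 dy -0.0206 dz 0.0163
2.3 dx 0.1349 dy -0.0212 dz 0.0098
2.4 dx 0.1381 dy -0.0217 dz 0.0031
```

The bar is gripped: opening 0.152 is 13 mm and the grip force is 30 N. Now the first 0.8 rad of the arc.

```bash
python3 -m handwheel '[[0.003,-0.0005,0.007,0,0,0],[0.006,-0.001,0.0135,0,0,0],[0.0105,-0.0015,0.0195,0,0,0],[0.0155,-0.0025,0.0255,0,0,0],[0.0205,-0.003,0.0305,0,0,0],[0.0265,-0.004,0.0355,0,0,0],[0.0325,-0.005,0.0395,0,0,0],[0.0395,-0.006,0.043,0,0,0]]'
```

```text
time_s: 4.4
position: [0.5146, -0.1219, 0.2754]
tcp_rot: [[0.158, 0.987, -0.015], [0.987, -0.158, 0.001], [-0.001, -0.015, -1.0]]
force: [-15.8, -1.8, 12.0]
opening: 0.148
grasp_force: 30.0
```

```bash
python3 -m handwheel '[[0.0065,-0.001,0.0025,0,0,0],[0.014,-0.0025,0.0045,0,0,0],[0.021,-0.0035,0.006,0,0,0],[0.0285,-0.0045,0.0065,0,0,0],[0.036,-0.006,0.006,0,0,0],[0.043,-0.007,0.005,0,0,0],[0.0505,-0.008,0.0035,0,0,0],[0.0575,-0.009,0.001,0,0,0]]'
```

```text
time_s: 5.07
position: [0.5758, -0.1315, 0.2772]
tcp_rot: [[0.159, 0.987, -0.005], [0.987, -0.159, -0.001], [-0.001, -0.005, -1.0]]
force: [-6.1, -1.9, 4.5]
opening: 0.149
grasp_force: 30.0
```

Forces are small. On to q≈2.4, relative to the q=1.6 command, and then hold there.

```bash
python3 -m handwheel '[[0.0065,-0.001,-0.003,0,0,0],[0.013,-0.002,-0.007,0,0,0],[0.019,-0.003,-0.0115,0,0,0],[0.0245,-0.004,-0.0165,0,0,0],[0.0295,-0.0045,-0.022,0,0,0],[0.034,-0.0055,-0.028,0,0,0],[0.038,-0.006,-0.0345,0,0,0],[0.041,-0.0065,-0.041,0,0,0]]'
python3 -m handwheel '[[0,0,0,0,0,0],[0,0,0,0,0,0],[0,0,0,0,0,0],[0,0,0,0,0,0],[0,0,0,0,0,0],[0,0,0,0,0,0],[0,0,0,0,0,0],[0,0,0,0,0,0]]'
python3 - <<'E'
from h import *
p,d=cams.capture("scene");cv2.imwrite("pics/s2.png",p)
E
```

```text
time_s: 5.73
position: [0.6172, -0.1381, 0.2357]
tcp_rot: [[0.159, 0.987, -0.005], [0.987, -0.159, -0.0], [-0.001, -0.004, -1.0]]
force: [-5.1, -1.7, 4.2]
opening: 0.146
grasp_force: 29.5
time_s: 6.4
position: [0.6173, -0.1381, 0.2353]
tcp_rot: [[0.159, 0.987, -0.003], [0.987, -0.159, -0.0], [-0.001, -0.003, -1.0]]
force: [-4.5, -1.6, 1.7]
opening: 0.139
grasp_force: 29.8
```

View pics/s2.png

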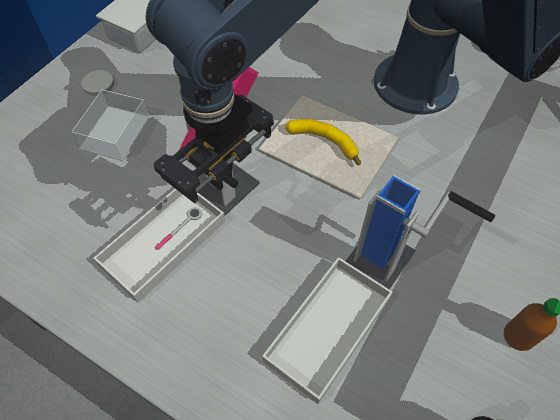

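The spoon has slid out. It lies in the white tray, bowl at (193,213) and handle end at (157,246). Now I'll take the bar back along the same arc.

```bash
python3 -m handwheel '[[-0.003,0.0005,0.0065,0,0,0],[-0.007,0.001,0.013,0,0,0],[-0.0115,0.002,0.019,0,0,0],[-0.0165,0.0025,0.0245,0,0,0],[-0.022,0.0035,0.0295,0,0,0],[-0.028,0.0045,0.034,0,0,0],[-0.0345,0.0055,0.038,0,0,0],[-0.041,0.0065,0.041,0,0,0]]'
python3 -m handwheel '[[-0.007,0.001,0.0025,0,0,0],[-0.014,0.002,0.004,0,0,0],[-0.0215,0.0035,0.005,0,0,0],[-0.029,0.0045,0.0055,0,0,0],[-0.0365,0.0055,0.005,0,0,0],[-0.0435,0.0065,0.0035,0,0,0],[-0.051,0.008,0.0015,0,0,0],[-0.0575,0.009,-0.001,0,0,0]]'
python3 -m handwheel '[[-0.0065,0.001,-0.0035,0,0,0],[-0.013,0.002,-0.0075,0,0,0],[-0.0185,0.003,-0.012,0,0,0],[-0.024,0.004,-0.0175,0,0,0],[-0.029,0.0045,-0.023,0,0,0],[-0.033,0.005,-0.0295,0,0,0],[-0.0365,0.0055,-0.036,0,0,0],[-0.0395,0.006,-0.043,0,0,0]]'
```

```text
time_s: 7.12
position: [0.573, -0.1308, 0.2715]
tcp_rot: [[0.159, 0.987, -0.012], [0.987, -0.159, 0.003], [0.001, -0.012, -1.0]]
force: [-4.4, -3.8, -18.6]
opening: 0.142
grasp_force: 31.0
time_s: 7.78
position: [0.5234, -0.1229, 0.2736]
tcp_rot: [[0.16, 0.987, 0.009], [0.987, -0.16, -0.001], [0.001, 0.009, -1.0]]
force: [10.3, -3.2, -20.8]
opening: 0.145
grasp_force: 30.0
time_s: 8.45
position: [0.4821, -0.1161, 0.2323]
tcp_rot: [[0.16, 0.987, 0.005], [0.987, -0.16, -0.0], [0.001, 0.005, -1.0]]
force: [6.5, 4.3, 3.4]
opening: 0.145
grasp_force: 30.1
```

Back at the start. I'll open to the half setting, wait, and then rise and back off towards the robot.

```bash
python3 -m handwheel '[[0,0,0,0,0,0],[0,0,0,0,0,0],[0,0,0,0,0,0],[0,0,0,0,0,0],[0,0,0,0,0,0],[0,0,0,0,0,0],[0,0,0,0,0,0],[0,0,0,0,0,0]]' 0
python3 -m handwheel '[[0,0,0.015,0,0,0],[0,0,0.03,0,0,0],[0,0,0.05,0,0,0],[0,0,0.07,0,0,0],[0,0,0.1,0,0,0],[0,0,0.13,0,0,0],[0,0,0.15,0,0,0],[0,0,0.15,0,0,0]]'
python3 -m handwheel '[[-0.01,0.02,0,0,0,0],[-0.02,0.04,0,0,0,0],[-0.04,0.06,0,0,0,0],[-0.05,0.08,0,0,0,0],[-0.05,0.1,0,0,0,0],[-0.05,0.1,0,0,0,0],[-0.05,0.1,0,0,0,0],[-0.05,0.1,0,0,0,0]]'
python3 - <<'E'
from h import *
p,d=cams.capture("scene");cv2.imwrite("pics/s3.png",p)
c=cams.calibration("scene");K=np.linalg.inv(c["mtx"]);R=np.array(c["R"]);t=np.array(c["t"]).ravel()
r=models.tip_of("pink_spoon_mid","scene");print(r)
h=cv2.cvtColor(p,cv2.COLOR_BGR2HSV)
v,u=np.nonzero((h[...,0]>160)&(h[...,1]>120)&(d>0))
X=((K@np.array([u,v,np.ones(len(u))])*d[v,u]).T-t)@R
k=X[:,2]<.055;print("spoon handle",np.median(X[k],0) if k.any() else 0,"tube",np.percentile(X[~k],[2,50,98],axis=0).round(3))
if r:
    u,v=np.round(r[0]["position"]).astype(int);W=((K@[u,v,1])*d[v,u]-t)@R;D=W[:2]-[.534,-.2287];a=-.157
    print(W,"stand xy",D@[np.cos(a),np.sin(a)],D@[-np.sin(a),np.cos(a)])
print(bot.read_state()["force"])
E
```

```text
time_s: 9.12
position: [0.4806, -0.1165, 0.2315]
tcp_rot: [[0.159, 0.987, -0.0], [0.987, -0.159, 0.0], [-0.0, -0.0, -1.0]]
force: [0.3, -0.4, -0.6]
opening: 0.489
grasp_force: 0.0
time_s: 9.78
position: [0.4828, -0.1174, 0.3864]
tcp_rot: [[0.159, 0.987, 0.009], [0.987, -0.159, -0.005], [-0.003, 0.01, -1.0]]
force: [0.6, -0.7, -0.3]
opening: 0.495
grasp_force: 0.0
time_s: 10.45
position: [0.4308, -0.0169, 0.3811]
tcp_rot: [[0.159, 0.987, -0.001], [0.987, -0.159, -0.001], [-0.001, -0.001, -1.0]]
force: [-0.5, 0.0, 0.2]
opening: 0.502
grasp_force: 0.0
[{'position': [178.1, 229.8], 'conf': 0.87}]
spoon handle [ 0.69141375 -0.24994671  0.00952067] tube [[ 0.512 -0.254  0.068]
 [ 0.555 -0.223  0.215]
 [ 0.562 -0.202  0.26 ]]
[ 0.65312934 -0.24535104  0.00167868] stand xy 0.12026763030944909 0.002180315342873575
[-0.76738658 -0.25472839  0.60157007]
```

View pics/s3.png

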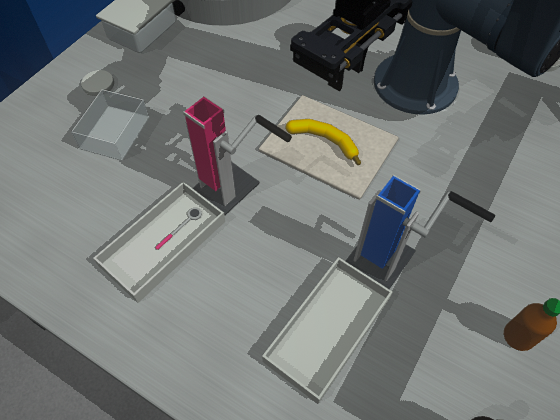

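The pink tube stands upright at (205,145). The spoon lies in the tray at (178,230), with its middle about 120 mm out from the pivot, and the arm is clear of everything. The blue tube hasn't moved.

```bash
python3 -c "
from rig import bot
print(bot.hand_in())"
```

```text
the job is handed in; nothing more can be done
None
```

I tipped the pink tube by its crank, the spoon slid into the white tray, and the tube is upright again; the blue holder was not touched, and the job was handed in at about 10.5 s (no verdict was shown).

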